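Sort the measured parts from the inspection plate

TASK

Clear the five measured parts off the round inspection plate: first set the red-painted reject in the red tray, and only then put the two good brass parts in the yellow tray and the two good steel parts in the blue tray. Stand every part upright on the floor of a tray compartment, one to a compartment (either one of the tray's two), and let none fall over. Leave the objective and the lens-cleaner bottle where they are.

Things in the scene. Friction and masses are not known exactly. Their poses are not given: they have to be found in the camera images.
- reject: The reject: a turned brass bushing, 30 mm diameter, 50 mm tall, its upper 16 mm painted red all round and on top, with a dark 16 mm bore mark in the top. It starts upright on a round black-topped inspection plate with an aluminium rim (260 mm across, its top 20 mm above the table, fixed for the run), in any of five places on it, 80 mm or more from centre to centre from the other parts. Origin: centre of its underside; z is its axis, up. About 160 g, mass varies. 
- brass_flanged: Good brass part: bushing 30 mm in diameter and 50 mm tall, with a 40 mm diameter, 6 mm thick flange at the foot and a dark 16 mm bore in the top; no red paint. It starts upright on a round black-topped inspection plate with an aluminium rim (260 mm across, its top 20 mm above the table, fixed for the run), in any of five places on it, 80 mm or more from centre to centre from the other parts. Origin: centre of its underside; z is its axis, up. About 160 g, mass varies. 
- brass_plain: Good brass part: plain straight sleeve 30 mm in diameter and 50 mm tall, thin-walled look with a wide dark 22 mm bore in the top; no red paint, no flange. It starts upright on a round black-topped inspection plate with an aluminium rim (260 mm across, its top 20 mm above the table, fixed for the run), in any of five places on it, 80 mm or more from centre to centre from the other parts. Origin: centre of its underside; z is its axis, up. About 160 g, mass varies. 
- steel_stepped: Good steel part: grey turned pin, 30 mm in diameter up to 46 mm, then a 16 mm diameter spigot to 58 mm total height. It starts upright on a round black-topped inspection plate with an aluminium rim (260 mm across, its top 20 mm above the table, fixed for the run), in any of five places on it, 80 mm or more from centre to centre from the other parts. Origin: centre of its underside; z is its axis, up. About 160 g, mass varies. 
- steel_grooved: Good steel part: grey collar 30 mm in diameter and 50 mm tall with a 5 mm wide dark groove 12 mm above its foot and a dark 16 mm bore in the top. It starts upright on a round black-topped inspection plate with an aluminium rim (260 mm across, its top 20 mm above the table, fixed for the run), in any of five places on it, 80 mm or more from centre to centre from the other parts. Origin: centre of its underside; z is its axis, up. About 160 g, mass varies. 
- red_tray: Red plastic two-bay tray (rejects), fixed to the table: 66 mm (its x) by 128 mm (its y) outside, 14 mm high, walls and divider 4 mm thick, floor 4 mm thick. One divider across the middle makes two equal open bays, each 58 mm by 58 mm inside, centred 31 mm either side of the origin along the tray's y. Origin: centre of the underside, on the table; z up. The three trays may be in any of three places, turned up to about 15 degrees.
- yellow_tray: Yellow plastic two-bay tray (good brass parts), fixed to the table: 66 mm (its x) by 128 mm (its y) outside, 14 mm high, walls and divider 4 mm thick, floor 4 mm thick. One divider across the middle makes two equal open bays, each 58 mm by 58 mm inside, centred 31 mm either side of the origin along the tray's y. Origin: centre of the underside, on the table; z up. The three trays may be in any of three places, turned up to about 15 degrees.
- blue_tray: Blue plastic two-bay tray (good steel parts), fixed to the table: 66 mm (its x) by 128 mm (its y) outside, 14 mm high, walls and divider 4 mm thick, floor 4 mm thick. One divider across the middle makes two equal open bays, each 58 mm by 58 mm inside, centred 31 mm either side of the origin along the tray's y. Origin: centre of the underside, on the table; z up. The three trays may be in any of three places, turned up to about 15 degrees.
- objective: Bystander, leave alone: a microscope objective, silver with a green ring, 32 mm diameter, 58 mm tall, standing loose on the table beyond the trays. Origin: centre of its underside.
- cleaner: Bystander, leave alone: a small white bottle of lens cleaner with a blue cap, 44 mm diameter, 100 mm tall, standing loose on the table beyond the trays. Origin: centre of its underside.

How it is judged:
By the outcome, as a careful person would: the job done as asked, in the order asked, and still so for the second after the job is handed in, with the robot touching nothing.
It also fails if it takes over 134 s, if anything falls off the work surface, if the arm or the gripper's body presses on something with over 40 N, if the wrist force passes 120 N, or if a joint passes its speed limit or range.

ROBOT

A 6-joint arm with a two-finger parallel gripper is mounted at the origin on the work surface. World frame = base frame: x ahead of the robot, y to its left, z up, the work surface at z = 0. Lengths are in mm, angles in rad, forces in N, time in s.
With the tool pointing down it reaches from about 275 to 850 mm from the base axis. Payload 19 kg.
Tool frame: the origin (TCP) lies on the mounting face of the last link; the fingertips stand 173 mm ahead of it and the grasp point (between the pads) lies 155 mm ahead of it; z points along the fingers, y is the direction in which the jaws open and shut (so a half turn about z gives the same grasp; the last joint's range is limited). The gripper opens to 85 mm and grips with 20 to 120 N. Pads are 22 mm wide; open, the fingers measure 114 mm over their backs; the gripper's body (76 mm by 85 mm) begins 54 mm behind the grasp point. The pads swing forward as they close: fully open they stand 13 mm farther back than shut.
Start: joints at [-1.41, 0.15, 1.437, -0, 1.554, -0.134], TCP at [167.043, -550.189, 404.667] pointing down, gripper open.
Joint ranges: [-2.8, 2.8], [-0.68, 2.1], [0.12, 2.68], [-1.39, 4.53], [0.16, 2.79], [-2.81, 2.81]. Speed limits (rad/s): [1.89, 1.89, 2.22, 3.01, 3.01, 3.01].

INTERFACE

Orientations are given as a unit quaternion [x, y, z, w].
In Python, from plant import sense, camera, finish_job, masks_of, tip_of gives the robot as it stands.
- The arm moves only by the shell command python3 -m crank 'ROWS' [FORCE]. ROWS is JSON, a list of rows, each a list of 3 entries, a list of its own where there are three numbers: the shift along the world's x, y, z scaled (see below), then the turn about the world's z scaled (see below), then the opening, from 0 (shut) to 1 (fully open). A call has exactly 5 rows; each row shifts and turns the pose as measured when the row begins; what a row does not reach is not made up. The controller multiplies each number of a shift by 0.075 m and each number of a turn by 2 pi rad. A row lasts 1/10 s, in which the tool goes at most 50 mm and 8.59 degrees, less where a joint would pass 70% of its speed; a pose out of reach is approached as far as the arm can. A call with a number of a shift or a turn outside -1 to 1 is refused whole. A call with a gripper value outside its range is refused whole. The fingers move at their own pace and stop on an object; FORCE is the grip in N (left out, the last holds). Time passes only in rows, so rows that do not move let the fingers close, or fill a call up. It gives the time, the measured TCP pose, the force and the opening at its end, in the units of the state.
- sense(): the state, without advancing time (a new reading comes with each control period).
- camera(name): name is "scene" or "top"; returns a dict with "color" (420x560x3 uint8, blue, green, red), "depth" (420x560 float32, mm along the optical axis (not along the pixel's ray), 0 where there is no reading), "fx", "fy", "cx", "cy" (pixels), "world_from_camera" (4x4, takes a point from camera to world coordinates). Camera axes: x right, y up, looking along -z (the intrinsics and any distortion apply to the point x, -y, -z); pixel columns grow to the right and rows downward; lengths in mm; the calibration is good to about 2 mm. A picture is of the moment at which its call begins.
- finish_job(): hands the job in, once; it reports no verdict.
Trained networks look in a picture, given as the dict that the camera call returned (one of the last four; its "shot" number tells which), for a name from the list of things; names that differ only in an ending like _2 or _b are one class to them, and where a whole thing is asked for, a point or a joint stands for the part that bears it (a point fixed in the world has none). Each returns a list of dicts, best first, with "score" (0 to 1); they miss things now and then, are a little off and sometimes report something else, mostly with a low value. They report only what shows in the picture. A call takes as long as a camera call.
- masks_of(picture, target): "pixels" (420x560 bool, what is visible of it).
- tip_of(picture, target): "point" ([x, y, z] in mm, in world coordinates, good to about 4 mm: a listed point, or the origin of a listed thing).
The state is a dict: "t": time; "joint_pos": joint angles; "qd": joint speeds; "effort": joint torques, N m; "eef_pos": TCP position; "eef_rot": TCP orientation; "force": force on the tool from outside, world axes, zero at the start; "torque": the same for the moment, N m; "grip_width": opening from 0.0 (shut) to 1.0 (fully open).
Only numpy, scipy, OpenCV 4.12 (cv2) and the standard library are available. Lean on these libraries where they do the work, as an engineer would, in place of code of your own. Each camera call takes 0.05 s, during which the arm holds its last target. There are 200 camera calls.

## Working session

There is one attempt and no reset: what is moved stays moved. The work goes in short steps, Python scripts to look and compute and a shell command to move; the robot and the scene stay as the last step left them, time stands still between calls to the robot, and variables do not carry over. Pictures are saved under pics/ and viewed, about 12 in all and at most 16, crops included, and the job is handed in when it is done.

```bash
mkdir -p pics; ls; cat > h.py <<'E'
import numpy as np, cv2
from plant import sense, camera, finish_job, masks_of, tip_of
N=['reject','brass_flanged','brass_plain','steel_stepped','steel_grooved','red_tray','yellow_tray','blue_tray','objective','cleaner']
def pts(p,m):
    v,u=np.nonzero(m&(p['depth']>0)); d=p['depth'][v,u]
    c=np.stack([(u-p['cx'])/p['fx']*d,-(v-p['cy'])/p['fy']*d,-d,np.ones_like(d)])
    return (p['world_from_camera']@c)[:3].T
E
python3 - <<'E'
from h import *
s=sense(); print(s)
P={n:camera(n) for n in('top','scene')}
for n,p in P.items():
    cv2.imwrite(f'pics/{n}0.png',p['color']); print(n,[k for k in p],p['world_from_camera'].round(2).tolist())
for o in N:
    for n,p in P.items():
        t=tip_of(p,o); m=masks_of(p,o)
        r=[o,n,[(np.round(a['point']).tolist(),round(a['score'],2)) for a in t[:2]]]
        if m:
            q=pts(p,m[0]['pixels']); hi=np.percentile(q[:,2],95)
            tp=q[q[:,2]>hi-4]; r+=[round(m[0]['score'],2),'top',((tp.min(0)+tp.max(0))/2).round().tolist(),cv2.minAreaRect(q[:,:2].astype(np.float32))]
        print(*r)
print(sense()['t'])
E
```

```text
pics
{'t': 0.0, 'joint_pos': array([-1.40996794e+00,  1.50968137e-01,  1.43799417e+00,  2.66752618e-05,
        1.55378420e+00, -1.33989174e-01]), 'qd': array([-3.50406706e-04, -7.34571661e-04, -3.20935103e-05, -7.02622900e-04,
       -5.17338165e-04,  2.72008593e-05]), 'effort': array([ 1.08029602e-03, -7.13041019e+01, -5.70872283e+01, -7.26340204e-05,
        8.95671663e-03,  7.95905430e-05]), 'eef_pos': array([ 167.06093642, -550.16395558,  404.10386268]), 'eef_rot': array([ 9.89154855e-01,  1.46875255e-01,  5.59247413e-06, -5.77053380e-04]), 'force': array([ 0.5824841 , -0.49976776,  0.47270003]), 'torque': array([0.02143514, 0.02149228, 0.00166474]), 'grip_width': 0.9997091179667884}
top ['color', 'depth', 'fx', 'fy', 'cx', 'cy', 'world_from_camera', 'shot'] [[-0.03, 0.99, -0.12, 520.15], [-1.0, -0.03, -0.01, -9.39], [-0.01, 0.12, 0.99, 846.46], [0.0, 0.0, 0.0, 1.0]]
scene ['color', 'depth', 'fx', 'fy', 'cx', 'cy', 'world_from_camera', 'shot'] [[0.85, -0.32, 0.42, 1046.86], [0.52, 0.53, -0.67, -651.46], [-0.01, 0.79, 0.62, 673.24], [0.0, 0.0, 0.0, 1.0]]
reject top [([495.0, -277
[... 2937 characters left out ...]
ective top [([759.0, -18.0, -1.0], 0.48)] 0.75 top [759.0, -21.0, 59.0] ((758.60205078125, -20.545347213745117), (29.98320770263672, 29.560428619384766), 30.67862892150879)
objective scene [([761.0, -20.0, -0.0], 0.56)] 0.73 top [759.0, -22.0, 59.0] ((756.8092651367188, 7.233737945556641), (31.392375946044922, 92.96123504638672), 6.057605743408203)
cleaner top [([720.0, 302.0, 1.0], 0.83)] 0.61 top [717.0, 304.0, 101.0] ((725.22314453125, 315.2436828613281), (72.47801208496094, 45.480674743652344), 59.44241714477539)
cleaner scene [([716.0, 304.0, 2.0], 0.7)] 0.89 top [717.0, 300.0, 99.0] ((687.2973022460938, 354.5845947265625), (42.704227447509766, 167.3789520263672), 28.67214012145996)
2.1
```

View pics/top0.png

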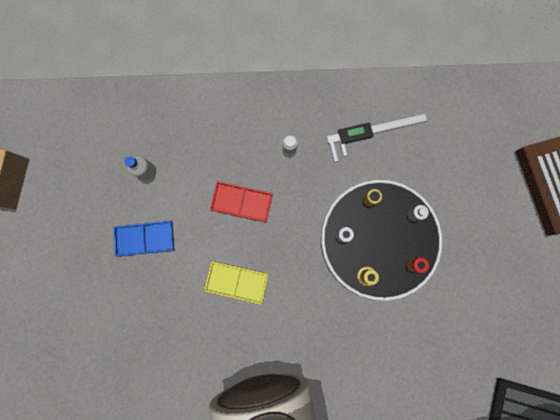

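View pics/scene0.png

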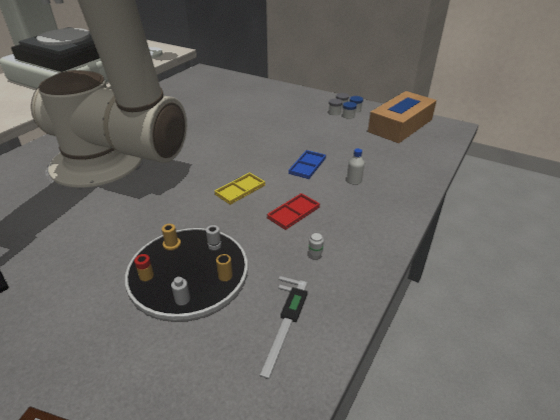

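```bash
python3 - <<'E'
from h import *
p=camera('top')
hsv=cv2.cvtColor(p['color'],cv2.COLOR_BGR2HSV)
for o,c,b in(('red',(639,91),[(0,8),(172,180)]),('yellow',(464,104),[(20,35)]),('blue',(565,305),[(95,130)])):
    m=np.zeros(hsv.shape[:2],bool)
    for l,h in b: m|=(hsv[...,0]>=l)&(hsv[...,0]<=h)&(hsv[...,1]>90)
    q=pts(p,m); q=q[(abs(q[:,2]-14)<4)&(np.hypot(*(q[:,:2]-c).T)<90)]
    (x,y),(w,h),a=cv2.minAreaRect(q[:,:2].astype(np.float32))
    if w>h: a-=90   # angle of tray x axis
    a=np.deg2rad(a); d=np.array([-np.sin(a),np.cos(a)])*31
    print(o,x,y,w,h,np.rad2deg(a),'bays',np.round([x,y]+d),np.round([x,y]-d))
E
```

```text
red 640.3610229492188 90.0851821899414 127.12152099609375 65.62924194335938 -14.187850952148438 bays [648. 120.] [633.  60.]
yellow 463.91455078125 103.24641418457031 126.88377380371094 65.88777160644531 -14.26615905761719 bays [472. 133.] [456.  73.]
blue 565.1611938476562 307.48968505859375 65.12860870361328 129.45423889160156 4.317783832550049 bays [563. 338.] [567. 277.]
```

The pictures agree with the networks: in the top view the reject is at (420,265), flanged (368,277), plain (374,197), stepped (420,212) and grooved (345,234). The trays are at red (242,202), yellow (237,283) and blue (145,239). The parts are about 100 mm apart, so no turning is needed. Next is the first move, towards the reject.

```bash
cat > d.py <<'E'
import sys; from h import *
s=sense(); print(round(s['t'],2),s['eef_pos'].round(1),'togo units',((np.array(list(map(float,sys.argv[1:4])))-s['eef_pos'])/75).round(2),'w',round(float(s['grip_width']),3),'F',s['force'].round(1),'R',s['eef_rot'].round(3))
E
python3 -m crank '[[[0.5,0.4,-0.1],0,0.7],[[0.5,0.4,-0.1],0,0.7],[[0.5,0.4,-0.1],0,0.7],[[0.5,0.4,-0.1],0,0.7],[[0.5,0.4,-0.1],0,0.7]]' 50
python3 d.py 492.5 -276.5 300
```

```text
t: 2.65
eef_pos: [355.4, -397.9, 366.4]
eef_rot: [0.99, 0.142, -0.0, 0.001]
force: [0.9, -0.6, 0.2]
grip_width: 0.701
2.65 [ 355.4 -397.9  366.4] togo units [ 1.83  1.62 -0.89] w 0.701 F [ 0.9 -0.6  0.2] R [ 0.99   0.142 -0.     0.001]
```

```bash
python3 -m crank '[[[0.4,0.36,-0.15],0,0.7],[[0.4,0.36,-0.15],0,0.7],[[0.4,0.36,-0.15],0,0.7],[[0.4,0.36,-0.2],0,0.7],[[0.23,0.18,-0.2],0,0.7]]' >/dev/null
python3 -m crank '[[[0,0,0],0,0.7],[[0,0,0],0,0.7],[[0,0,0],0,0.7],[[0,0,0],0,0.7],[[0,0,0],0,0.7]]' >/dev/null
python3 d.py 492.5 -276.5 205
python3 - <<'E'
from h import *
p=camera('scene'); cv2.imwrite('pics/s1.png',cv2.resize(p['color'][180:350,60:310],None,fx=3,fy=3))
E
```

```text
3.65 [ 499.7 -267.4  301.6] togo units [-0.1  -0.12 -1.29] w 0.696 F [ 0.4 -0.2 -0.7] R [0.989 0.145 0.001 0.002]
```

View pics/s1.png

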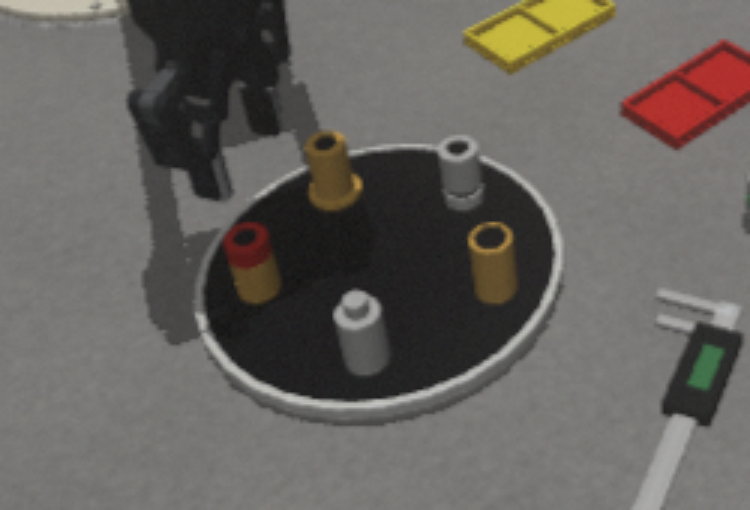

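The crop shows the open jaws hanging above the plate near the reject at (250,260), and all five parts are upright. I'll correct the position, then go down.

```bash
python3 -m crank '[[[-0.1,-0.12,-0.15],0,0.7],[[0,0,-0.15],0,0.7],[[0,0,-0.1],0,0.7],[[0,0,0],0,0.7],[[0,0,0],0,0.7]]' >/dev/null
python3 d.py 492.5 -276.5 205
```

```text
4.2 [ 490.4 -278.3  268.5] togo units [ 0.03  0.02 -0.85] w 0.697 F [-0.8  0.7 -0.1] R [0.99  0.143 0.001 0.002]
```

```bash
python3 -m crank '[[[0.03,0.02,-0.2],0,0.7],[[0,0,-0.25],0,0.7],[[0,0,-0.25],0,0.7],[[0,0,-0.15],0,0.7],[[0,0,0],0,0.7]]' >/dev/null
python3 d.py 492.5 -276.5 205
python3 -m crank '[[[0,0,0],0,0.1],[[0,0,0],0,0.1],[[0,0,0],0,0.1],[[0,0,0],0,0.1],[[0,0,0],0,0.1]]' 50 >/dev/null
python3 -m crank '[[[0,0,0],0,0.1],[[0,0,0],0,0.1],[[0,0,0],0,0.1],[[0,0,0],0,0.1],[[0,0,0],0,0.1]]' 50 >/dev/null
python3 d.py 492.5 -276.5 285
```

```text
4.7 [ 493.4 -275.6  200.3] togo units [-0.01 -0.01  0.06] w 0.7 F [-0.3 -0.3  0.6] R [0.99  0.144 0.001 0.002]
5.7 [ 494.1 -275.8  202.7] togo units [-0.02 -0.01  1.1 ] w 0.34 F [-0.5 -0.5 -0.3] R [0.99  0.144 0.002 0.003]
```

Gripped: width 0.34, about 29 mm. Next I lift and carry it to the red bay at (633,60).

```bash
python3 -m crank '[[[0,0,0.1],0,0.1],[[0,0,0.3],0,0.1],[[0,0,0.4],0,0.1],[[0,0,0.3],0,0.1],[[0,0,0.05],0,0.1]]' >/dev/null
python3 d.py 633 60 290
python3 -m crank '[[[0.08,0.2,0],0,0.1],[[0.16,0.4,0],0,0.1],[[0.2,0.5,0],0,0.1],[[0.2,0.5,0],0,0.1],[[0.2,0.5,0],0,0.1]]' >/dev/null
python3 -m crank '[[[0.2,0.5,0],0,0.1],[[0.2,0.5,0],0,0.1],[[0.2,0.5,0],0,0.1],[[0.18,0.4,0],0,0.1],[[0.1,0.2,0],0,0.1]]' >/dev/null
python3 d.py 633 60 290
```

```text
6.2 [ 493.5 -275.4  292.7] togo units [ 1.86  4.47 -0.04] w 0.339 F [-0.  -0.4 -1.7] R [0.99  0.144 0.001 0.003]
7.2 [623.3  57.6 284.5] togo units [0.13 0.03 0.07] w 0.335 F [ 0.5 -1.3 -1.5] R [ 0.99   0.142 -0.003  0.001]
```

```bash
python3 -m crank '[[[0.1,0,-0.1],0,0.1],[[0,0,-0.25],0,0.1],[[0,0,-0.3],0,0.1],[[0,0,-0.15],0,0.1],[[0,0,0],0,0.1]]' >/dev/null
python3 -m crank '[[[0,0,0],0,0.1],[[0,0,0],0,0.1],[[0,0,0],0,0.1],[[0,0,0],0,0.1],[[0,0,0],0,0.1]]' >/dev/null
python3 d.py 633 60 187
python3 - <<'E'
from h import *
p=camera('scene'); cv2.imwrite('pics/s2.png',cv2.resize(p['color'][110:280,200:400],None,fx=3,fy=3))
E
```

```text
8.2 [631.5  57.6 221. ] togo units [ 0.02  0.03 -0.45] w 0.337 F [-0.5 -0.9 -1.5] R [ 0.99   0.143 -0.003  0.001]
```

View pics/s2.png

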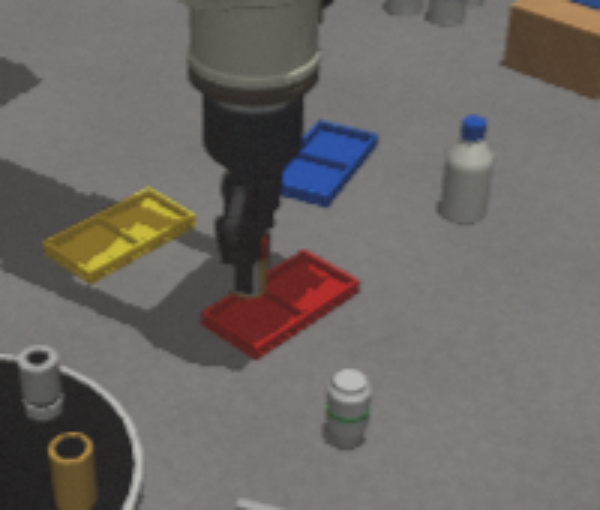

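The crop shows the bushing held upright above the near bay of the red tray (about (255,285)), with nothing close by. Lowering to just above the floor.

```bash
python3 -m crank '[[[0.02,0.03,-0.15],0,0.1],[[0,0,-0.17],0,0.1],[[0,0,-0.08],0,0.1],[[0,0,0],0,0.1],[[0,0,0],0,0.1]]' >/dev/null
python3 d.py 633 60 187
```

```text
8.75 [632.8  60.3 187.3] togo units [ 0. -0. -0.] w 0.345 F [-0.8 -0.3 -0.8] R [ 0.99   0.143 -0.004  0.001]
```

```bash
python3 -m crank '[[[0,0,-0.015],0,0.1],[[0,0,0],0,0.1],[[0,0,0],0,0.1],[[0,0,0],0,0.1],[[0,0,0],0,0.1]]' >/dev/null
python3 d.py 633 60 187
python3 -m crank '[[[0,0,0],0,0.55],[[0,0,0],0,0.55],[[0,0,0],0,0.55],[[0,0,0],0,0.55],[[0,0,0],0,0.55]]' >/dev/null
python3 d.py 633 60 290
python3 -m crank '[[[0,0,0.1],0,0.55],[[0,0,0.3],0,0.55],[[0,0,0.4],0,0.55],[[0,0,0.4],0,0.55],[[0,0,0.2],0,0.55]]' >/dev/null
python3 d.py 470 -175 290
python3 - <<'E'
from h import *
p=camera('scene'); cv2.imwrite('pics/s3.png',cv2.resize(p['color'][110:280,200:400],None,fx=3,fy=3))
E
```

```text
9.25 [633.   60.2 187. ] togo units [-0. -0. -0.] w 0.338 F [ 0.2 -0.8 -1.2] R [ 0.99   0.143 -0.003  0.001]
9.75 [633.2  60.2 187.7] togo units [-0.   -0.    1.36] w 0.551 F [-0.3 -0.2  0.2] R [ 0.99   0.143 -0.003  0.001]
10.25 [632.1  60.2 295.8] togo units [-2.16 -3.14 -0.08] w 0.549 F [ 1.6 -0.1  0.6] R [ 0.99   0.143 -0.005  0.001]
```

View pics/s3.png

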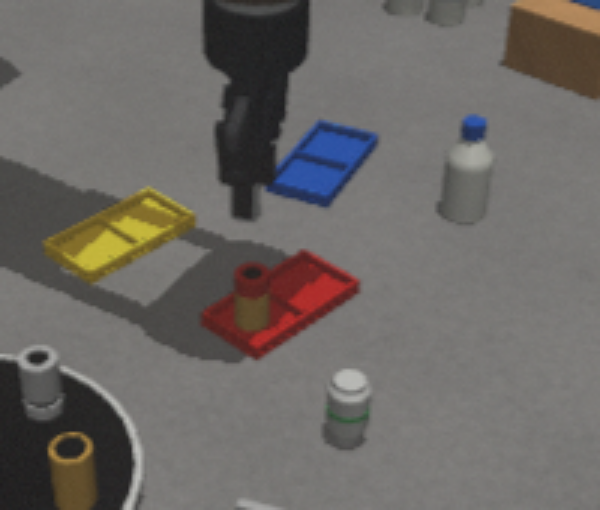

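The reject is upright in the red tray (at (252,300)). Next is the flanged brass part.

```bash
python3 -m crank '[[[-0.15,-0.21,0],0,0.7],[[-0.3,-0.44,0],0,0.7],[[-0.36,-0.53,0],0,0.7],[[-0.36,-0.53,0],0,0.7],[[-0.36,-0.53,0],0,0.7]]' >/dev/null
python3 -m crank '[[[-0.36,-0.53,0],0,0.7],[[-0.2,-0.28,0],0,0.7],[[-0.08,-0.12,0],0,0.7],[[0,0,0],0,0.7],[[0,0,0],0,0.7]]' >/dev/null
python3 d.py 470 -175 203
```

```text
11.3 [ 457.5 -185.7  297. ] togo units [ 0.17  0.14 -1.25] w 0.7 F [-0.  -0.5  0.4] R [ 0.99   0.143 -0.004  0.001]
```

```bash
python3 -m crank '[[[0.14,0.12,-0.05],0,0.7],[[0,0,-0.2],0,0.7],[[0,0,-0.2],0,0.7],[[0,0,0],0,0.7],[[0,0,0],0,0.7]]' >/dev/null
python3 d.py 470 -175 203
```

```text
11.8 [ 472.6 -170.7  261.6] togo units [-0.03 -0.06 -0.78] w 0.701 F [ 0.3 -0.6  0.5] R [ 0.989  0.146 -0.003  0.001]
```

```bash
python3 -m crank '[[[-0.03,-0.05,-0.15],0,0.7],[[0,0,-0.2],0,0.7],[[0,0,-0.25],0,0.7],[[0,0,-0.12],0,0.7],[[0,0,0],0,0.7]]' >/dev/null
python3 d.py 470 -175 203
python3 -m crank '[[[0,0,0],0,0.1],[[0,0,0],0,0.1],[[0,0,0],0,0.1],[[0,0,0],0,0.1],[[0,0,0],0,0.1]]' 50 >/dev/null
python3 -m crank '[[[0,0,0],0,0.1],[[0,0,0],0,0.1],[[0,0,0],0,0.1],[[0,0,0],0,0.1],[[0,0,0],0,0.1]]' 50 >/dev/null
python3 d.py 472 133 290
python3 -m crank '[[[0,0,0.1],0,0.1],[[0,0,0.3],0,0.1],[[0,0,0.4],0,0.1],[[0,0,0.3],0,0.1],[[0,0,0.05],0,0.1]]' >/dev/null
python3 d.py 472 133 290
```

```text
12.3 [ 471.3 -173.9  206.2] togo units [-0.02 -0.01 -0.04] w 0.699 F [-0.2 -0.4 -0.3] R [ 0.989  0.147 -0.002  0.001]
13.3 [ 471.8 -174.3  208.6] togo units [0.   4.1  1.09] w 0.342 F [ 0.1 -1.  -1.5] R [ 0.989  0.147 -0.001  0.002]
13.8 [ 471.2 -173.9  298.7] togo units [ 0.01  4.09 -0.12] w 0.342 F [ 0.4 -0.1 -1.1] R [ 0.989  0.147 -0.002  0.002]
```

```bash
python3 -m crank '[[[0,0.2,0],0,0.1],[[0,0.4,0],0,0.1],[[0,0.5,0],0,0.1],[[0,0.6,0],0,0.1],[[0,0.6,0],0,0.1]]' >/dev/null
python3 -m crank '[[[0,0.6,0],0,0.1],[[0,0.5,0],0,0.1],[[0,0.3,0],0,0.1],[[0,0.15,0],0,0.1],[[0,0,0],0,0.1]]' >/dev/null
python3 d.py 472 133 192.6
```

```text
14.8 [464.8 130.8 291. ] togo units [ 0.1   0.03 -1.31] w 0.339 F [-0.1 -0.6 -1.8] R [ 0.989  0.146 -0.006  0.001]
```

```bash
python3 -m crank '[[[0.09,0.02,-0.1],0,0.1],[[0,0,-0.25],0,0.1],[[0,0,-0.3],0,0.1],[[0,0,-0.15],0,0.1],[[0,0,0],0,0.1]]' >/dev/null
python3 d.py 472 133 192.6
```

```text
15.3 [472.9 128.7 226.4] togo units [-0.01  0.06 -0.45] w 0.341 F [ 0.1 -0.1  0.2] R [ 0.99   0.144 -0.006  0.001]
```

```bash
python3 -m crank '[[[-0.01,0.06,-0.15],0,0.1],[[0,0,-0.17],0,0.1],[[0,0,-0.08],0,0.1],[[0,0,0],0,0.1],[[0,0,0],0,0.1]]' >/dev/null
python3 d.py 472 133 192.6
```

```text
15.8 [473.  132.8 195.1] togo units [-0.01  0.   -0.03] w 0.34 F [-0.1  0.5 -1.1] R [ 0.99   0.143 -0.006  0.001]
```

```bash
python3 -m crank '[[[0,0,-0.03],0,0.1],[[0,0,0],0,0.1],[[0,0,0],0,0.1],[[0,0,0],0,0.1],[[0,0,0],0,0.1]]' >/dev/null
python3 d.py 472 133 192.6
python3 -m crank '[[[0,0,0],0,0.55],[[0,0,0],0,0.55],[[0,0,0],0,0.55],[[0,0,0],0,0.55],[[0,0,0],0,0.55]]' >/dev/null
python3 -m crank '[[[0,0,0.1],0,0.55],[[0,0,0.3],0,0.55],[[0,0,0.4],0,0.55],[[0,0,0.4],0,0.55],[[0,0,0.2],0,0.55]]' >/dev/null
python3 d.py 635 -190.5 295
python3 - <<'E'
from h import *
p=camera('scene'); cv2.imwrite('pics/s4.png',cv2.resize(p['color'][110:350,80:380],None,fx=2.5,fy=2.5))
E
```

```text
16.3 [473.4 132.9 194. ] togo units [-0.02  0.   -0.02] w 0.338 F [ 0.3  0.2 -2. ] R [ 0.99   0.144 -0.004  0.001]
17.3 [472.3 132.7 302.9] togo units [ 2.17 -4.31 -0.11] w 0.548 F [-0.8  0.2 -0.3] R [ 0.99   0.144 -0.006  0.001]
```

View pics/s4.png

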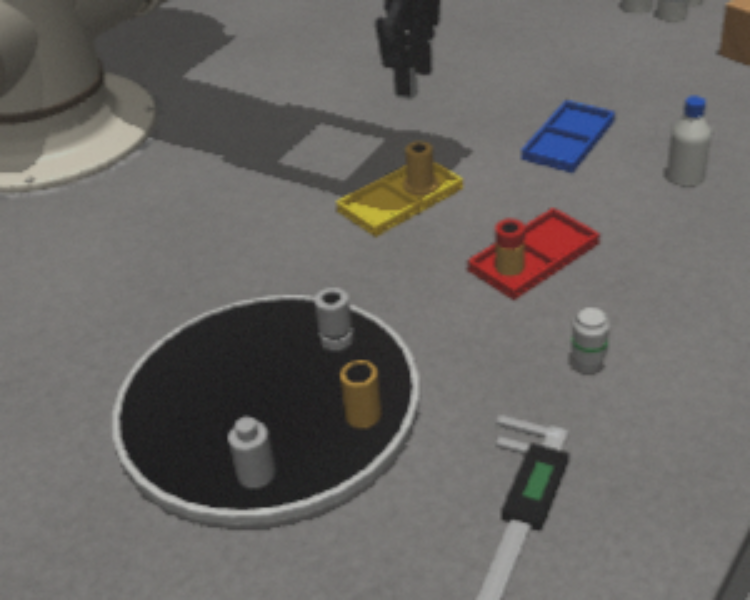

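The flanged part stands in the far yellow bay (420,170). Next is the plain sleeve.

```bash
python3 -m crank '[[[0.1,-0.2,0],0,0.7],[[0.2,-0.4,0],0,0.7],[[0.28,-0.55,0],0,0.7],[[0.28,-0.55,0],0,0.7],[[0.28,-0.55,0],0,0.7]]' >/dev/null
python3 -m crank '[[[0.28,-0.55,0],0,0.7],[[0.28,-0.55,0],0,0.7],[[0.2,-0.4,0],0,0.7],[[0.1,-0.2,0],0,0.7],[[0,0,0],0,0.7]]' >/dev/null
python3 d.py 635 -190.5 205
```

```text
18.35 [ 625.4 -176.2  308.4] togo units [ 0.13 -0.19 -1.38] w 0.702 F [-0.4  0.4 -1. ] R [ 0.989  0.145 -0.003  0.001]
```

```bash
python3 -m crank '[[[0.12,-0.18,-0.1],0,0.7],[[0,0,-0.25],0,0.7],[[0,0,-0.2],0,0.7],[[0,0,0],0,0.7],[[0,0,0],0,0.7]]' >/dev/null
python3 d.py 635 -190.5 205
```

```text
18.85 [ 633.8 -188.   266.6] togo units [ 0.02 -0.03 -0.82] w 0.698 F [ 0.3 -1.2  1.6] R [ 0.989  0.145 -0.003  0.001]
```

```bash
python3 -m crank '[[[0.02,-0.03,-0.2],0,0.7],[[0,0,-0.22],0,0.7],[[0,0,-0.25],0,0.7],[[0,0,-0.14],0,0.7],[[0,0,0],0,0.7]]' >/dev/null
python3 d.py 635 -190.5 205
python3 -m crank '[[[0,0,0],0,0.1],[[0,0,0],0,0.1],[[0,0,0],0,0.1],[[0,0,0],0,0.1],[[0,0,0],0,0.1]]' 50 >/dev/null
python3 -m crank '[[[0,0,0],0,0.1],[[0,0,0],0,0.1],[[0,0,0],0,0.1],[[0,0,0],0,0.1],[[0,0,0],0,0.1]]' 50 >/dev/null
python3 d.py 456 73 290
python3 -m crank '[[[0,0,0.1],0,0.1],[[0,0,0.3],0,0.1],[[0,0,0.4],0,0.1],[[0,0,0.3],0,0.1],[[0,0,0.05],0,0.1]]' >/dev/null
python3 d.py 456 73 290
```

```text
19.35 [ 635.1 -189.4  202.2] togo units [-0.   -0.02  0.04] w 0.7 F [-0.1  0.4  0.5] R [ 0.989  0.146 -0.002  0.001]
20.35 [ 635.6 -189.5  204.4] togo units [-2.39  3.5   1.14] w 0.338 F [-0.3 -0.4 -0.5] R [ 0.989  0.146 -0.001  0.002]
20.85 [ 635.  -189.3  294.2] togo units [-2.39  3.5  -0.06] w 0.338 F [ 1.3 -0.8 -1.8] R [ 0.989  0.146 -0.002  0.001]
```

```bash
python3 -m crank '[[[-0.12,0.18,0],0,0.1],[[-0.27,0.4,0],0,0.1],[[-0.34,0.5,0],0,0.1],[[-0.34,0.5,0],0,0.1],[[-0.34,0.5,0],0,0.1]]' >/dev/null
python3 -m crank '[[[-0.34,0.5,0],0,0.1],[[-0.3,0.43,0],0,0.1],[[-0.2,0.28,0],0,0.1],[[-0.1,0.15,0],0,0.1],[[0,0,0],0,0.1]]' >/dev/null
python3 d.py 456 73 188.4
```

```text
21.85 [449.1  76.  288.8] togo units [ 0.09 -0.04 -1.34] w 0.343 F [ 0.3 -0.7 -1.7] R [ 0.989  0.145 -0.003  0.001]
```

```bash
python3 -m crank '[[[0.09,-0.06,-0.1],0,0.1],[[0,0,-0.25],0,0.1],[[0,0,-0.3],0,0.1],[[0,0,-0.15],0,0.1],[[0,0,0],0,0.1]]' >/dev/null
python3 d.py 456 73 188.4
```

```text
22.35 [460.1  66.9 224.7] togo units [-0.05  0.08 -0.48] w 0.341 F [-0.2 -0.2 -1.3] R [ 0.99   0.143 -0.002  0.002]
```

```bash
python3 -m crank '[[[-0.05,0.07,-0.15],0,0.1],[[0,0,-0.19],0,0.1],[[0,0,-0.1],0,0.1],[[0,0,0],0,0.1],[[0,0,0],0,0.1]]' >/dev/null
python3 d.py 456 73 188.4
```

```text
22.85 [457.4  71.8 190.9] togo units [-0.02  0.02 -0.03] w 0.338 F [-0.1 -0.5 -1.5] R [ 0.99   0.142 -0.002  0.002]
```

```bash
python3 -m crank '[[[0,0,-0.03],0,0.1],[[0,0,0],0,0.1],[[0,0,0],0,0.1],[[0,0,0],0,0.1],[[0,0,0],0,0.1]]' >/dev/null
python3 d.py 456 73 188.4
python3 -m crank '[[[0,0,0],0,0.5],[[0,0,0],0,0.5],[[0,0,0],0,0.5],[[0,0,0],0,0.5],[[0,0,0],0,0.5]]' >/dev/null
python3 -m crank '[[[0,0,0.1],0,0.5],[[0,0,0.3],0,0.5],[[0,0,0.4],0,0.5],[[0,0,0.4],0,0.5],[[0,0,0.2],0,0.5]]' >/dev/null
python3 d.py 599 -286 300
python3 - <<'E'
from h import *
p=camera('scene'); cv2.imwrite('pics/s5.png',cv2.resize(p['color'][110:350,80:380],None,fx=2.5,fy=2.5))
for o in ('steel_stepped','steel_grooved'):
    q=pts(p,masks_of(p,o)[0]['pixels']); tp=q[q[:,2]>np.percentile(q[:,2],95)-4]; print(o,((tp.min(0)+tp.max(0))/2).round())
E
```

```text
23.35 [457.9  72.  190.2] togo units [-0.02  0.01 -0.02] w 0.34 F [ 0.1  0.9 -1.1] R [ 0.99   0.143 -0.     0.002]
24.35 [456.8  71.9 299.3] togo units [ 1.9  -4.77  0.01] w 0.5 F [-0.3 -0.6 -0.6] R [ 0.99   0.143 -0.002  0.002]
steel_stepped [ 599. -287.   79.]
steel_grooved [ 558. -131.   71.]
```

View pics/s5.png

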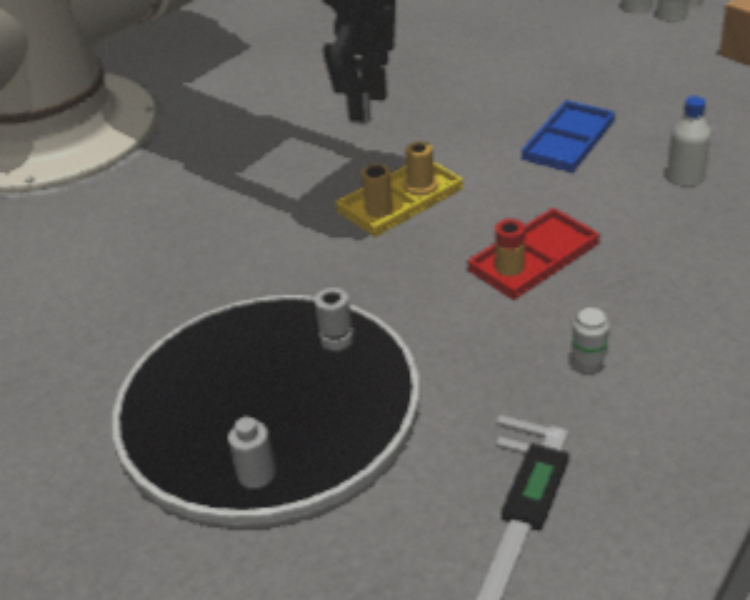

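Both brass parts stand in the yellow tray (at (377,190) and (420,168)). Next is the stepped steel pin.

```bash
python3 -m crank '[[[0.08,-0.2,0],0,0.7],[[0.17,-0.42,0],0,0.7],[[0.23,-0.58,0],0,0.7],[[0.23,-0.58,0],0,0.7],[[0.23,-0.58,0],0,0.7]]' >/dev/null
python3 -m crank '[[[0.23,-0.58,0],0,0.7],[[0.23,-0.58,0],0,0.7],[[0.23,-0.5,0],0,0.7],[[0.15,-0.32,0],0,0.7],[[0.07,-0.15,0],0,0.7]]' >/dev/null
python3 -m crank '[[[0,0,-0.05],0,0.7],[[0,0,-0.05],0,0.7],[[0,0,0],0,0.7],[[0,0,0],0,0.7],[[0,0,0],0,0.7]]' >/dev/null
python3 d.py 599 -286 204
```

```text
26.0 [ 594.9 -274.6  276.2] togo units [ 0.05 -0.15 -0.96] w 0.702 F [ 0.3 -0.5  0.5] R [ 0.989  0.145 -0.009 -0.004]
```

```bash
python3 -m crank '[[[0.05,-0.14,0],0,0.7],[[0,0,-0.05],0,0.7],[[0,0,-0.05],0,0.7],[[0,0,0],0,0.7],[[0,0,0],0,0.7]]' >/dev/null
python3 d.py 599 -286 204
```

```text
26.5 [ 599.  -285.2  268.8] togo units [-0.   -0.01 -0.86] w 0.703 F [-1.   0.5 -0.1] R [ 0.989  0.145 -0.009 -0.003]
```

```bash
python3 -m crank '[[[0,-0.01,-0.2],0,0.7],[[0,0,-0.22],0,0.7],[[0,0,-0.25],0,0.7],[[0,0,-0.14],0,0.7],[[0,0,0],0,0.7]]' >/dev/null
python3 d.py 599 -286 204
python3 -m crank '[[[0,0,0],0,0.1],[[0,0,0],0,0.1],[[0,0,0],0,0.1],[[0,0,0],0,0.1],[[0,0,0],0,0.1]]' 50 >/dev/null
python3 -m crank '[[[0,0,0],0,0.1],[[0,0,0],0,0.1],[[0,0,0],0,0.1],[[0,0,0],0,0.1],[[0,0,0],0,0.1]]' 50 >/dev/null
python3 d.py 563 338 300
python3 -m crank '[[[0,0,0.1],0,0.1],[[0,0,0.3],0,0.1],[[0,0,0.4],0,0.1],[[0,0,0.35],0,0.1],[[0,0,0.1],0,0.1]]' >/dev/null
python3 d.py 563 338 300
```

```text
27.0 [ 598.4 -285.7  202.8] togo units [ 0.01 -0.    0.02] w 0.699 F [-0.4 -0.7  0.6] R [ 0.989  0.145 -0.009 -0.004]
28.0 [ 598.8 -285.9  204.8] togo units [-0.48  8.32  1.27] w 0.34 F [ 0.5 -0.2 -2.1] R [ 0.989  0.146 -0.008 -0.003]
28.5 [ 598.1 -285.5  301.9] togo units [-0.47  8.31 -0.03] w 0.343 F [ 0.   0.2 -1.1] R [ 0.989  0.146 -0.009 -0.004]
```

```bash
python3 -m crank '[[[0,0.2,0],0,0.1],[[0,0.4,0],0,0.1],[[-0.03,0.58,0],0,0.1],[[-0.03,0.6,0],0,0.1],[[-0.03,0.6,0],0,0.1]]' >/dev/null
python3 -m crank '[[[-0.03,0.6,0],0,0.1],[[-0.03,0.6,0],0,0.1],[[-0.03,0.6,0],0,0.1],[[-0.03,0.6,0],0,0.1],[[-0.03,0.6,0],0,0.1]]' >/dev/null
python3 d.py 563 338 300
```

```text
29.5 [573.1 133.2 292.8] togo units [-0.13  2.73  0.1 ] w 0.339 F [ 1.  -0.2 -1.8] R [ 0.99   0.142 -0.013 -0.005]
```

```bash
python3 -m crank '[[[-0.02,0.58,0.02],0,0.1],[[-0.02,0.55,0.02],0,0.1],[[-0.01,0.45,0],0,0.1],[[0,0.3,0],0,0.1],[[0,0.15,0],0,0.1]]' >/dev/null
python3 -m crank '[[[0,0,0],0,0.1],[[0,0,0],0,0.1],[[0,0,0],0,0.1],[[0,0,0],0,0.1],[[0,0,0],0,0.1]]' >/dev/null
python3 d.py 563 338 188.8
```

```text
30.5 [562.7 296.8 287.9] togo units [ 0.    0.55 -1.32] w 0.338 F [ 0.3  0.5 -0.9] R [ 0.989  0.145 -0.018 -0.005]
```

The tool has tilted by about 2° and I can't correct that directly, so I shift x by about +3 mm to compensate and continue.

```bash
python3 -m crank '[[[0.02,0.15,0],0,0.1],[[0.02,0.2,-0.1],0,0.1],[[0,0.13,-0.2],0,0.1],[[0,0,-0.3],0,0.1],[[0,0,-0.1],0,0.1]]' >/dev/null
python3 -m crank '[[[0,0,0],0,0.1],[[0,0,0],0,0.1],[[0,0,0],0,0.1],[[0,0,0],0,0.1],[[0,0,0],0,0.1]]' >/dev/null
python3 d.py 566 338 189
python3 - <<'E'
from h import *
p=camera('scene'); cv2.imwrite('pics/s6.png',cv2.resize(p['color'][90:230,250:420],None,fx=4,fy=4))
E
```

```text
31.5 [566.  337.6 232.2] togo units [-0.    0.01 -0.58] w 0.34 F [ 0.6  0.3 -1.5] R [ 0.989  0.144 -0.018 -0.005]
```

View pics/s6.png

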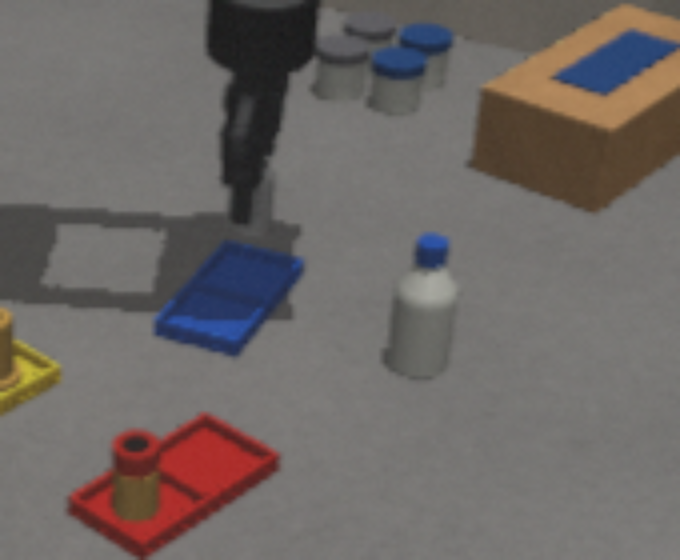

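The crop shows the pin held upright over the far blue bay (258,225), clear of the bottle. Lowering.

```bash
python3 -m crank '[[[0,0,-0.18],0,0.1],[[0,0,-0.2],0,0.1],[[0,0,-0.15],0,0.1],[[0,0,0],0,0.1],[[0,0,0],0,0.1]]' >/dev/null
python3 d.py 566 338 189
```

```text
32.05 [565.7 337.2 188.2] togo units [0.   0.01 0.01] w 0.339 F [ 0.6  0.6 -2.1] R [ 0.989  0.144 -0.018 -0.005]
```

```bash
python3 -m crank '[[[0,0,-0.02],0,0.1],[[0,0,0],0,0.1],[[0,0,0],0,0.1],[[0,0,0],0,0.1],[[0,0,0],0,0.1]]' >/dev/null
python3 d.py 566 338 189
python3 - <<'E'
from h import *
p=camera('scene'); print(np.mean([sense()['force'] for _ in range(5)],0))
cv2.imwrite('pics/s7.png',cv2.resize(p['color'][130:200,280:350],None,fx=8,fy=8))
E
```

```text
32.55 [566.1 337.4 188.7] togo units [-0.    0.01  0.  ] w 0.344 F [-0.6  0.2 -2.1] R [ 0.989  0.144 -0.017 -0.005]
[-0.92368797  0.43260318 -1.61379469]
```

View pics/s7.png

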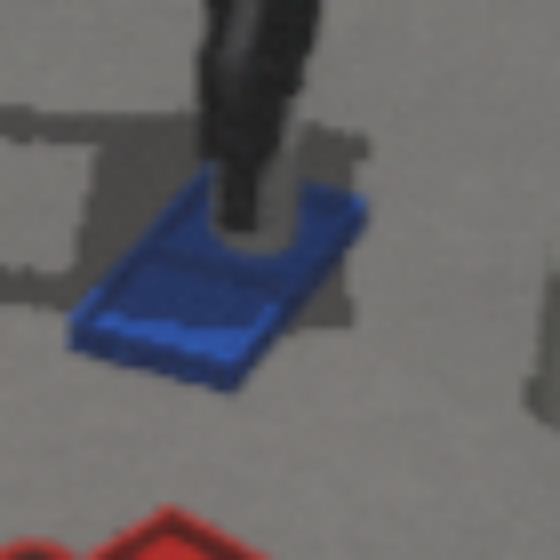

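The crop shows the pin's foot inside the far bay (base around (258,240)), near its centre. A little lower, then release.

```bash
python3 -m crank '[[[0,0,-0.03],0,0.1],[[0,0,0],0,0.1],[[0,0,0],0,0.1],[[0,0,0],0,0.1],[[0,0,0],0,0.1]]' >/dev/null
python3 d.py 566 338 187.5
python3 -m crank '[[[0,0,0],0,0.5],[[0,0,0],0,0.5],[[0,0,0],0,0.5],[[0,0,0],0,0.5],[[0,0,0],0,0.5]]' >/dev/null
python3 -m crank '[[[0,0,0.1],0,0.5],[[0,0,0.3],0,0.5],[[0,0,0.4],0,0.5],[[0,0,0.4],0,0.5],[[0,0,0.2],0,0.5]]' >/dev/null
python3 d.py 558 -129.5 300
```

```text
33.1 [566.3 337.6 187.6] togo units [-0.    0.01 -0.  ] w 0.34 F [-0.9  0.   1.6] R [ 0.989  0.144 -0.016 -0.005]
34.1 [565.4 337.1 295.3] togo units [-0.1  -6.22  0.06] w 0.503 F [0.3 0.6 0. ] R [ 0.989  0.144 -0.019 -0.005]
```

```bash
python3 -m crank '[[[0,-0.2,0],0,0.7],[[0,-0.4,0],0,0.7],[[0,-0.58,0],0,0.7],[[0,-0.6,0],0,0.7],[[0,-0.6,0],0,0.7]]' >/dev/null
python3 -m crank '[[[0,-0.6,0],0,0.7],[[0,-0.6,0],0,0.7],[[0,-0.6,0],0,0.7],[[0,-0.55,0],0,0.7],[[0,-0.5,0],0,0.7]]' >/dev/null
python3 d.py 558 -129.5 300
```

```text
35.1 [558.9 -71.1 294.9] togo units [-0.01 -0.78  0.07] w 0.699 F [ 0.7 -0.2 -0.5] R [ 0.989  0.147 -0.018 -0.005]
```

```bash
python3 -m crank '[[[0.03,-0.35,0],0,0.7],[[0.03,-0.2,0],0,0.7],[[0,-0.05,-0.1],0,0.7],[[0,0,-0.2],0,0.7],[[0,0,-0.1],0,0.7]]' >/dev/null
python3 -m crank '[[[0,0,0],0,0.7],[[0,0,0],0,0.7],[[0,0,0],0,0.7],[[0,0,0],0,0.7],[[0,0,0],0,0.7]]' >/dev/null
python3 d.py 563 -130 204
python3 - <<'E'
from h import *
p=camera('scene'); cv2.imwrite('pics/s8.png',cv2.resize(p['color'][110:350,80:380],None,fx=2.5,fy=2.5))
E
```

```text
36.1 [ 561.  -120.1  261.8] togo units [ 0.03 -0.13 -0.77] w 0.702 F [ 0.6  0.7 -0.2] R [ 0.989  0.146 -0.019 -0.006]
```

View pics/s8.png

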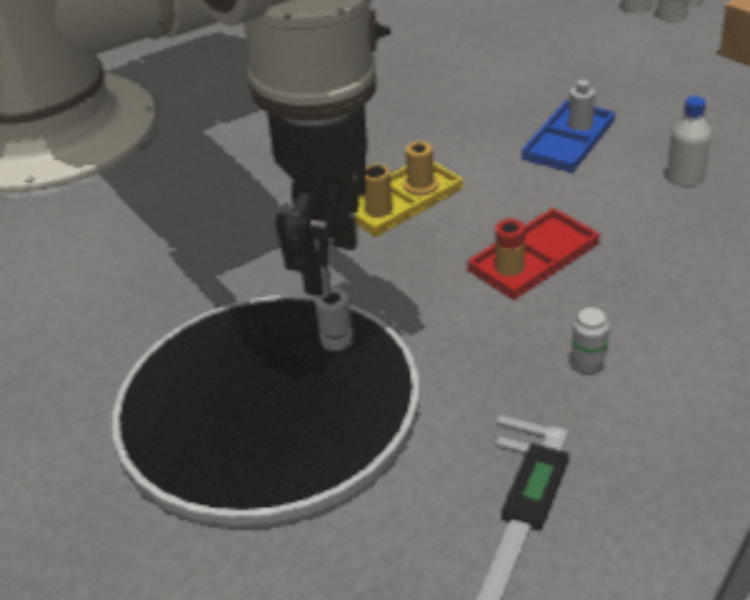

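The stepped pin stands in the blue tray (582,105), and the gripper is just above the grooved collar (333,320). I'll align over it before going down.

```bash
python3 -m crank '[[[0.03,-0.12,0],0,0.7],[[0,0,0],0,0.7],[[0,0,0],0,0.7],[[0,0,0],0,0.7],[[0,0,0],0,0.7]]' >/dev/null
python3 d.py 563 -130 204
```

```text
36.65 [ 563.5 -130.3  262.2] togo units [-0.01  0.   -0.78] w 0.699 F [ 0.9 -0.   0.6] R [ 0.989  0.146 -0.019 -0.006]
```

```bash
python3 -m crank '[[[0,0,-0.18],0,0.7],[[0,0,-0.22],0,0.7],[[0,0,-0.24],0,0.7],[[0,0,-0.12],0,0.7],[[0,0,0],0,0.7]]' >/dev/null
python3 d.py 563 -130 204
python3 -m crank '[[[0,0,0],0,0.1],[[0,0,0],0,0.1],[[0,0,0],0,0.1],[[0,0,0],0,0.1],[[0,0,0],0,0.1]]' 50 >/dev/null
python3 -m crank '[[[0,0,0],0,0.1],[[0,0,0],0,0.1],[[0,0,0],0,0.1],[[0,0,0],0,0.1],[[0,0,0],0,0.1]]' 50 >/dev/null
python3 d.py 572 277 300
python3 -m crank '[[[0,0,0.1],0,0.1],[[0,0,0.3],0,0.1],[[0,0,0.4],0,0.1],[[0,0,0.35],0,0.1],[[0,0,0.1],0,0.1]]' >/dev/null
python3 d.py 572 277 300
```

```text
37.15 [ 562.9 -129.8  200.3] togo units [ 0.   -0.    0.05] w 0.701 F [ 0.1 -0.1  0.6] R [ 0.989  0.146 -0.019 -0.006]
38.15 [ 563.3 -129.8  202.1] togo units [0.12 5.42 1.31] w 0.339 F [ 0.   0.2 -1.9] R [ 0.989  0.146 -0.018 -0.005]
38.65 [ 562.5 -129.5  299.3] togo units [0.13 5.42 0.01] w 0.339 F [ 0.3  0.6 -1.9] R [ 0.989  0.146 -0.019 -0.006]
```

```bash
python3 -m crank '[[[0,0.2,0],0,0.1],[[0.01,0.4,0],0,0.1],[[0.02,0.58,0],0,0.1],[[0.02,0.6,0],0,0.1],[[0.02,0.6,0],0,0.1]]' >/dev/null
python3 -m crank '[[[0.02,0.6,0],0,0.1],[[0.02,0.6,0],0,0.1],[[0.02,0.5,0],0,0.1],[[0.02,0.35,0],0,0.1],[[0,0.15,0],0,0.1]]' >/dev/null
python3 -m crank '[[[0,0,0],0,0.1],[[0,0,0],0,0.1],[[0,0,0],0,0.1],[[0,0,0],0,0.1],[[0,0,0],0,0.1]]' >/dev/null
python3 d.py 572 276 186
```

```text
40.15 [566.7 231.4 287.1] togo units [ 0.07  0.59 -1.35] w 0.339 F [-1.5  0.5 -1.9] R [ 0.989  0.144 -0.026 -0.006]
```

```bash
python3 -m crank '[[[0.05,0.2,0],0,0.1],[[0.05,0.25,0],0,0.1],[[0,0.12,-0.1],0,0.1],[[0,0,-0.3],0,0.1],[[0,0,-0.25],0,0.1]]' >/dev/null
python3 -m crank '[[[0,0,0],0,0.1],[[0,0,0],0,0.1],[[0,0,0],0,0.1],[[0,0,0],0,0.1],[[0,0,0],0,0.1]]' >/dev/null
python3 d.py 574 276 186.5
python3 - <<'E'
from h import *
p=camera('scene'); cv2.imwrite('pics/s9.png',cv2.resize(p['color'][120:200,270:360],None,fx=7,fy=7))
E
```

```text
41.15 [575.2 280.1 237.9] togo units [-0.02 -0.05 -0.69] w 0.339 F [-0.2  0.7 -2.8] R [ 0.989  0.144 -0.024 -0.007]
```

View pics/s9.png

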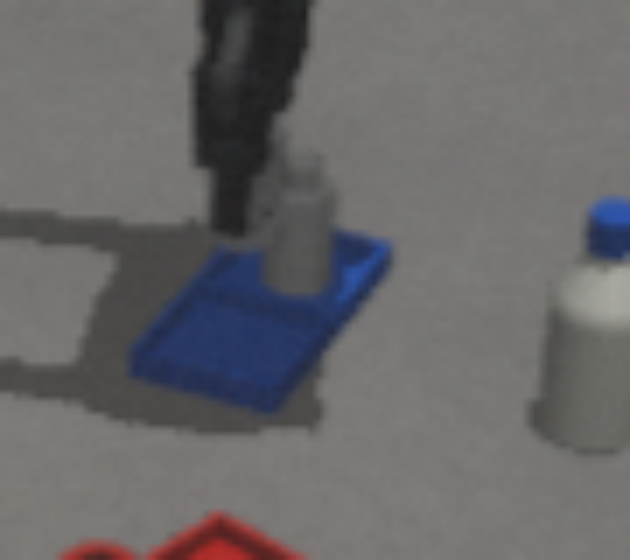

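The pin stands upright in the far bay (300,230), and the collar is held behind it and to the left, above the near bay. I'll shift y by −4 mm first, then lower.

```bash
python3 -m crank '[[[-0.01,-0.06,0],0,0.1],[[0,0,0],0,0.1],[[0,0,-0.1],0,0.1],[[0,0,-0.1],0,0.1],[[0,0,0],0,0.1]]' >/dev/null
python3 d.py 574 276 186.5
```

```text
41.7 [574.5 274.8 222.5] togo units [-0.01  0.02 -0.48] w 0.34 F [-0.2  0.1 -2.9] R [ 0.989  0.144 -0.024 -0.007]
```

```bash
python3 -m crank '[[[0,0.01,-0.15],0,0.1],[[0,0,-0.17],0,0.1],[[0,0,-0.12],0,0.1],[[0,0,0],0,0.1],[[0,0,0],0,0.1]]' >/dev/null
python3 d.py 574 276 186.5
python3 -m crank '[[[0,0,-0.02],0,0.1],[[0,0,0],0,0.1],[[0,0,0],0,0.1],[[0,0,0],0,0.1],[[0,0,0],0,0.1]]' >/dev/null
python3 d.py 574 276 185.5
```

```text
42.2 [574.1 275.6 184.9] togo units [-0.    0.01  0.02] w 0.34 F [ 0.7  0.2 -0.9] R [ 0.989  0.144 -0.025 -0.007]
42.7 [574.6 275.8 186.3] togo units [-0.01  0.   -0.01] w 0.34 F [ 0.5  0.5 -2.1] R [ 0.989  0.144 -0.023 -0.007]
```

```bash
python3 -m crank '[[[0,0,-0.03],0,0.1],[[0,0,0],0,0.1],[[0,0,0],0,0.1],[[0,0,0],0,0.1],[[0,0,0],0,0.1]]' >/dev/null
python3 d.py 574 276 185.5
```

```text
43.2 [574.8 275.9 184.9] togo units [-0.01  0.    0.01] w 0.34 F [-1.  -0.8  1.8] R [ 0.989  0.144 -0.023 -0.007]
```

Contact: the force changed sign. I'll release, rise and check.

```bash
python3 -m crank '[[[0,0,0],0,0.48],[[0,0,0],0,0.48],[[0,0,0],0,0.48],[[0,0,0],0,0.48],[[0,0,0],0,0.48]]' >/dev/null
python3 -m crank '[[[0,0,0.1],0,0.48],[[0,0,0.3],0,0.48],[[0,0,0.4],0,0.48],[[0,0,0.4],0,0.48],[[0,0,0.2],0,0.48]]' >/dev/null
python3 -m crank '[[[-0.1,-0.3,0],0,0.5],[[-0.1,-0.5,0],0,0.5],[[-0.1,-0.5,0],0,0.5],[[-0.1,-0.5,0],0,0.5],[[0,-0.3,0],0,0.5]]' >/dev/null
python3 -m crank '[[[0,-0.5,0],0,0.5],[[0,-0.5,0],0,0.5],[[0,-0.4,0],0,0.5],[[0,-0.2,0],0,0.5],[[0,0,0],0,0.5]]'
python3 - <<'E'
from h import *
p=camera('scene'); t=camera('top')
a=cv2.resize(p['color'][110:280,190:400],None,fx=2.7,fy=2.7); cv2.imwrite('pics/s10.png',a)
cv2.imwrite('pics/t10.png',cv2.resize(t['color'][120:320,90:310],None,fx=2.7,fy=2.7))
for o in N[:5]+N[8:]:
    for c in (p,t):
        r=tip_of(c,o); m=masks_of(c,o); z=None
        if m: q=pts(c,m[0]['pixels']); z=np.percentile(q[:,2],97).round()
        print(o,[(np.round(x['point']).tolist(),round(x['score'],2)) for x in r[:1]],'top z',z)
E
```

```text
t: 45.2
eef_pos: [540.6, -11.3, 303.3]
eef_rot: [0.989, 0.145, -0.019, -0.006]
force: [0.3, 1.4, -0.4]
grip_width: 0.502
reject [([629.0, 61.0, 4.0], 0.54)] top z 57.0
reject [] top z 18.0
brass_flanged [([477.0, 133.0, 8.0], 0.8)] top z 57.0
brass_flanged [([719.0, 299.0, 1.0], 0.61)] top z None
brass_plain [([459.0, 76.0, 5.0], 0.51)] top z 47.0
brass_plain [([461.0, 70.0, 3.0], 0.7)] top z 57.0
steel_stepped [([563.0, 341.0, 3.0], 0.7)] top z 62.0
steel_stepped [([565.0, 341.0, 5.0], 0.56)] top z 64.0
steel_grooved [([567.0, 279.0, 3.0], 0.54)] top z 56.0
steel_grooved [([570.0, 284.0, 2.0], 0.57)] top z 57.0
objective [([761.0, -19.0, 1.0], 0.85)] top z 61.0
objective [([758.0, -20.0, 1.0], 0.46)] top z 61.0
cleaner [([715.0, 308.0, 2.0], 0.75)] top z 101.0
cleaner [([720.0, 304.0, -1.0], 0.64)] top z 101.0
```

View pics/s10.png

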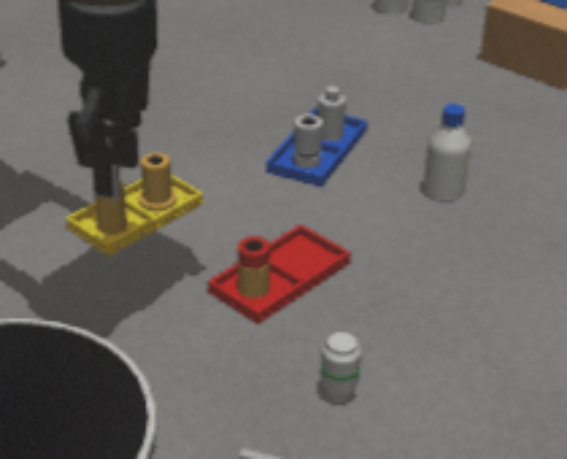

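View pics/t10.png

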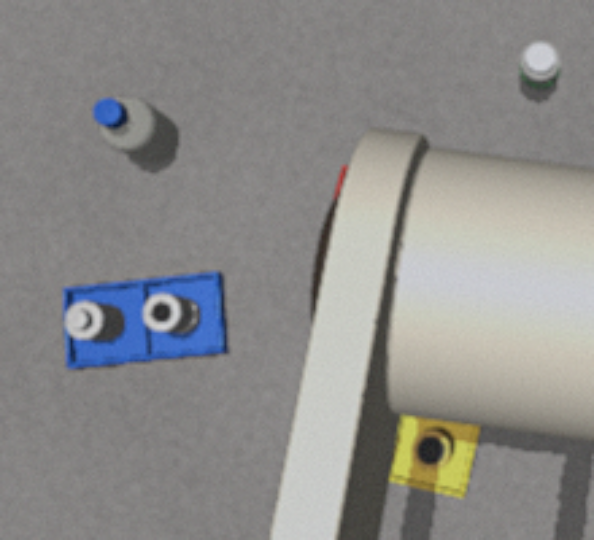

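All five parts are upright in their bays (collar at (307,140) in the scene crop) and the arm is clear. Handing in.

```bash
python3 -c "
from plant import *
print(finish_job())"
```

```text
the job is handed in; nothing more can be done
None
```

The plate is cleared and the job is handed in at about 45 s of the 134 s allowed. The red-painted reject went into the red tray first. The flanged and plain brass parts followed into the yellow tray, then the stepped and grooved steel parts into the blue tray.

**Last checks:** in the final scene picture all five parts stand upright, one to a bay. Measured top heights and base positions agreed with that. The objective and bottle are within a few mm of where they started, which is within the measuring error, and the gripper was clear of everything.

**Disagreements:** in the last top view the arm hid the reject and the flanged part. The network missed the reject there and reported the flanged part at the bottle's position, so those two are confirmed by the scene camera alone. The scene mask also put the plain sleeve's top at 47 mm, probably because the gripper partly covered it; the top view gave 57 mm, which is right for standing.

The tool drifted to about 3° of tilt by the end. I allowed for it when placing the two steel parts.

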